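Set the flip stop and butt the blank for sawing

TASK

Set the square blank up for sawing to the shorter length: with a fingertip, flip the parked stop nearer the saw kerf forward over the fence and press it right down, then push the blank back flat against the fence and along it until its end butts against that stop. The blank is only pushed, never pinched, lifted or carried; leave the other stop parked and the other things on the bench where they are.

Things in the scene. Friction and masses are not known exactly. Their poses are not given: they have to be found in the camera images.
- board: Plywood crosscut board fixed to the bench, top at z = 18 mm, reaching x = -100 to 60, y = -220 to 360 mm. Its aluminium fence fills x = 0 to 25 mm, top at z = 66 mm. Origin on the underside, below the fence's working face (plane x = 0, facing -x, the robot) at the saw kerf, a 4 mm gap in the fence at y = 0 with a dark line across the board. y runs along the fence towards the two stops.
- kerf (a point): Where the saw kerf meets the foot of the fence's working face, on the board's top.
- near_stop: Carriage of the flip stop nearer the kerf, clamped on the fence (does not slide), axes as the board's; about 31 x 68 x 23 mm, with a black star knob at y = 46 mm. Origin on the fence's top front edge, in the plane of the stop's striking side: with the arm down, its side facing the kerf is this frame's plane y = 0 and the arm fills y = 0 to 24 mm.
- near_arm (a joint): Angle of that stop's L-shaped aluminium arm, 24 mm wide, 10 mm thick, about a pivot parallel to the fence. 0 = flipped fully back (parked, starts at 0 to 0.3), 2.62 rad = fully down on its rest. The pivot is snug: the arm stays at any angle and takes about 0.11 N m (2 to 5 N at a fingertip) to turn.
- near_pivot (a point): Pivot of the near arm, mid-width: 18 mm behind the fence's face, 82 mm above the bench, axis along y. Arm down: a bar runs 46 mm from it towards the robot, upper side 5 mm above the pivot; from its end a leg hangs in front of the fence to 60 mm below the pivot. Parked: bar points away from the robot, 30 degrees up (its outer corner 42 mm beyond and 19 mm above the pivot).
- near_toe (a point): Middle of the free end of the near stop's leg. Parked, the leg stands up from the bar's far end, leaning 30 degrees towards the robot, its outer side facing away from the robot, its toe about 73 mm above the pivot and 5 mm beyond it. Pushed from behind towards the robot, the arm turns over the fence until the leg hangs down.
- far_stop: Carriage of the other, identical flip stop, further from the kerf; same frame as near_stop.
- far_arm (a joint): Angle of the other stop's arm, 0 = flipped fully back, 2.62 rad = down. It is parked and stays so.
- blank_center (a point): Centre of the square dark-wood blank, 34 x 230 x 34 mm (long along its y), about 0.18 kg, lying on the board in front of the fence and short of the near stop. Axes as the board's when it is square to the fence.
- blank_end (a point): Centre of the blank's end that faces the stops (115 mm along +y from its centre).
- offcut: Bystander: square offcut 34 x 60 x 34 mm on the board in front of the fence, beyond the near stop. Origin under its centre.
- awl: Bystander: awl 130 mm long with a turned wooden grip 26 mm thick, lying on the bench between the board and the robot. Origin under its middle.
- brush: Bystander: flat brush 220 mm long, 75 mm wide, 24 mm thick, red handle, lying on the bench.
- handle_a: Bystander: carved spiral handle 125 mm long, 25 mm thick, lying on the bench.
- handle_b: Bystander: carved spiral handle 130 mm long, 25 mm thick, lying on the bench.
- tin: Bystander: empty open steel tin, 72 mm across and 45 mm high. Origin under its centre.
- glue: Bystander: white glue bottle, 52 mm across and 140 mm high. Origin under its centre.
- backsaw: Bystander: backsaw 300 mm long, 100 mm wide, lying flat. Origin under the middle of it.
There are look-alikes about, which are no part of the job. Leave any orange look-alike of the part that bears blank_center alone.

How it is judged (in metres and radians):
On the way, in this order (a step that is already met when the one before it is completed fails the run):
1. the near stop is flipped over and pressed down (value of joint near_arm above 2.5 rad), for 0.2 s.
2. the blank lies flat against the fence with its end at the stop (value of joint near_arm above 2.5 rad and value of joint far_arm below 0.6 rad and y of blank_end in the frame of near_stop between -0.0025 and 0.002 m and x of blank_center in the frame of board between -0.0195 and -0.015 m and angle between the y axis of blank_center and the y axis of board, either way round below 0.02 rad and angle between blank_center's own z axis and vertical below 0.06 rad and height (world z) of blank_center below 0.039 m), for 0.2 s.
At the end, for the whole second after the job is handed in: The near stop's arm is down within 0.12 rad of its rest; the blank lies on the board with its end within 2.5 mm of the stop's striking side, its back within 2.5 mm of the fence and square to it within 0.02 rad, at rest; the far stop is still parked (under 0.6 rad) (all of step 2 and linear speed of blank below 0.01 m/s); the robot touches nothing.
It fails at once if the blank is lifted, carried or tipped over (height (world z) of blank_center above 0.047 m or angle between blank_center's own z axis and vertical above 0.35 rad).
It fails at once if the blank is taken between the fingers (x of the grasp point in the frame of blank_center between -0.015 and 0.015 m and y of the grasp point in the frame of blank_center between -0.112 and 0.112 m and z of the grasp point in the frame of blank_center between -0.02 and 0.02 m).
It fails at once if the other stop is flipped (value of joint far_arm above 0.6 rad).
It fails at once if a bystander is moved by more than 20 mm (distance of any of offcut, awl, brush, handle_a, handle_b, tin, glue, backsaw from where it was at the start of the episode above 0.02 m).
It also fails if it takes over 72 s, if anything falls off the work surface, if the arm or the gripper's body presses on something with over 40 N, if the wrist force passes 120 N, or if a joint passes its speed limit or range.

ROBOT

A 6-joint arm with a two-finger parallel gripper is mounted at the origin on the work surface. World frame = base frame: x ahead of the robot, y to its left, z up, the work surface at z = 0. Lengths are in mm, angles in rad, forces in N, time in s.
With the tool pointing down it reaches from about 350 to 875 mm from the base axis. Payload 4.2 kg.
Tool frame: the origin (TCP) lies midway between the tips of the shut fingers; the grasp point (between the pads) lies 19 mm behind it; x points along the fingers, y is the direction in which the jaws open and shut, and the axes are right-handed (so a half turn about x gives the same grasp; the last joint's range is limited). The gripper opens to 85 mm and grips with 20 to 120 N. Pads are 22 mm wide; open, the fingers measure 114 mm over their backs; the gripper's body (76 mm by 85 mm) begins 54 mm behind the grasp point. The pads swing forward as they close: fully open they stand 13 mm farther back than shut.
Start: joints at [1.586, 0.385, 0.008, 0, -1.194, -0.259], TCP at [150.838, 606.504, 231.312] pointing down, gripper open.
Joint ranges: [-3.14, 3.14], [-1.21, 2.06], [-1.07, 1.41], [-3.16, 2.05], [-2.99, -0.16], [-3.1, 3.1]. Speed limits (rad/s): [2.79, 2.79, 3.14, 3.14, 3.14, 3.14].

INTERFACE

Orientations are given as a 3x3 rotation matrix whose columns are the frame's x, y, z axes.
In Python, from bench import bot gives the robot as it stands.
- The arm moves only by the tool apply_moves, never from a script. Its argument "plan" is a list of rows, each a list of 3 entries, a list of its own where there are three numbers: the opening in per cent of the stroke, from 0 (shut) to 100 (fully open), then the shift along the tool's x, y, z in m, then the turn about the tool's x in rad. In form: [[hand, [dx, dy, dz], spin], ...]. A call has 1 to 8 rows; each row shifts and turns the pose as measured when the row begins, along the tool's axes as they then stand; what a row does not reach is not made up. A row lasts 1/10 s, in which the tool goes at most 50 mm and 8.59 degrees, less where a joint would pass 70% of its speed; a pose out of reach is approached as far as the arm can. A call with a gripper value outside its range is refused whole. The fingers move at their own pace and stop on an object; "squeeze" is the grip in N (left out, the last holds). Time passes only in rows, so rows that do not move let the fingers close. It gives the time, the measured TCP pose, the force and the opening at its end, in the units of the state.
- bot.state(): the state, without advancing time (a new reading comes with each control period).
- bot.read_camera(name): name is "scene" or "top" or "wrist"; returns a dict with "pixels" (400x640x3 uint8, blue, green, red), "z_map" (400x640 float32, mm along the optical axis (not along the pixel's ray), 0 where there is no reading), "fx", "fy", "cx", "cy" (pixels), "rvec" (rotation vector, rad) and "tvec" (3), from world to camera coordinates, as OpenCV has them. Camera axes: x right, y down, z forward; pixel columns grow to the right and rows downward; lengths in mm; the calibration is good to about 2 mm. A picture is of the moment at which its call begins.
- bot.hand_in(): hands the job in, once; it reports no verdict.
The state is a dict: "clock": time; "q": joint angles; "qd": joint speeds; "effort": joint torques, N m; "ee_pos": TCP position; "eef_rot": TCP orientation; "ft_force": force on the tool from outside, world axes, zero at the start; "torque": the same for the moment, N m; "width": opening from 0.0 (shut) to 1.0 (fully open).
Only numpy, scipy, OpenCV 4.12 (cv2) and the standard library are available. Lean on these libraries where they do the work, as an engineer would, in place of code of your own. Each camera call takes 0.05 s, during which the arm holds its last target. There are 200 camera calls.

## Working session

There is one attempt and no reset: what is moved stays moved. The work goes in short steps, Python scripts to look and compute and a tool call to move; the robot and the scene stay as the last step left them, time stands still between calls to the robot, and variables do not carry over. Pictures are saved under pics/ and viewed, about 8 in all and at most 12, crops included, and the job is handed in when it is done.

Besides the shell and the picture viewer there is one more tool, called after "Request:" as a command line: name --argument value ..., lists and objects as JSON in quotes. apply_moves: Moves the arm, as the interface text tells. Its arguments: {"type":"object","properties":{"plan":{"type":"array"},"squeeze":{"type":"number"}},"required":["plan"]}

```bash
mkdir -p pics; cat > h.py <<'E'
import numpy as np, cv2
from bench import bot
def shot(name,fn=None):
    c=bot.read_camera(name)
    if fn: cv2.imwrite('pics/'+fn,c['pixels'])
    R,_=cv2.Rodrigues(np.array(c['rvec'],float)); t=np.array(c['tvec'],float).ravel()
    v,u=np.mgrid[0:400,0:640]; z=c['z_map'].astype(float)
    P=np.stack([(u-c['cx'])*z/c['fx'],(v-c['cy'])*z/c['fy'],z],-1)
    W=(P-t)@R
    W[z<=0]=np.nan
    return c,W
E
python3 - <<'E'
from h import *
c,W=shot('top','top0.png'); np.save('top0.npy',W)
c2,W2=shot('scene','scene0.png'); np.save('scene0.npy',W2)
s=bot.state(); print(s)
print(W[::80,::80].round(0).tolist())
E
```

```text
{'clock': 0.1, 'q': array([ 1.58557143e+00,  3.85465924e-01,  6.80825335e-03, -4.20159678e-04,
       -1.19401351e+00, -2.58600004e-01]), 'qd': array([-0.00184405, -0.00088279,  0.00281584,  0.00140158, -0.00184981,
        0.00074223]), 'effort': array([-8.93215001e-04, -3.93321884e+01,  1.88928992e+01,  4.19800177e+00,
       -2.59951696e-03,  8.51341984e-07]), 'ee_pos': array([150.74633333, 606.02807448, 230.35938249]), 'eef_rot': array([[-3.62944469e-04, -2.41566177e-01, -9.70384280e-01],
       [-1.88038971e-03, -9.70382463e-01,  2.41566428e-01],
       [-9.99998166e-01,  1.91237582e-03, -1.02043607e-04]]), 'ft_force': array([-0.31385134, -0.2189304 ,  0.77038928]), 'torque': array([-0.0092854 ,  0.03860092, -0.02390588]), 'width': 1.0004880221177603}
[[[1524.0, 1415.0, -742.0], [1519.0, 1049.0, -745.0], [1518.0, 685.0, -755.0], [1513.0, 315.0, -760.0], [1507.0, -57.0, -761.0], [1494.0, -427.0, -747.0], [1488.0, -799.0, -750.0], [1478.0, -1167.0, -742.0]], [[1148.0, 1404.0, -749.0], [831.0, 594.0, 171.0], [874.0, 427.0, 29.0], [879.0, 194.0, 3.0], [841.0, -47.0, 103.0], [871.0, -290.0, -2.0], [836.0, -501.0, 95.0], [863.0, -777.0, -3.0]], [[728.0, 1197.0, -450.0], [644.0, 670.0, 3.0], [640.0, 433.0, 1.0], [636.0, 196.0, -5.0], [629.0, -43.0, 11.0], [625.0, -281.0, 2.0], [621.0, -521.0, -2.0], [617.0, -762.0, -5.0]], [[419.0, 1199.0, -474.0], [407.0, 662.0, 6.0], [403.0, 432.0, -3.0], [398.0, 197.0, 0.0], [393.0, -38.0, 1.0], [388.0, -273.0, -2.0], [384.0, -508.0, 1.0], [379.0, -744.0, -0.0]], [[112.0, 1204.0, -500.0], [178.0, 657.0, 5.0], [172.0, 429.0, -1.0], [168.0, 197.0, 3.0], [163.0, -33.0, 0.0], [158.0, -265.0, -2.0], [152.0, -498.0, -5.0], [165.0, -680.0, 106.0]]]
```

View pics/top0.png

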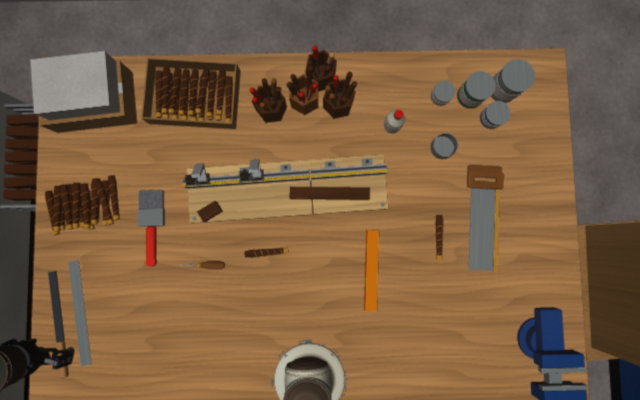

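View pics/scene0.png

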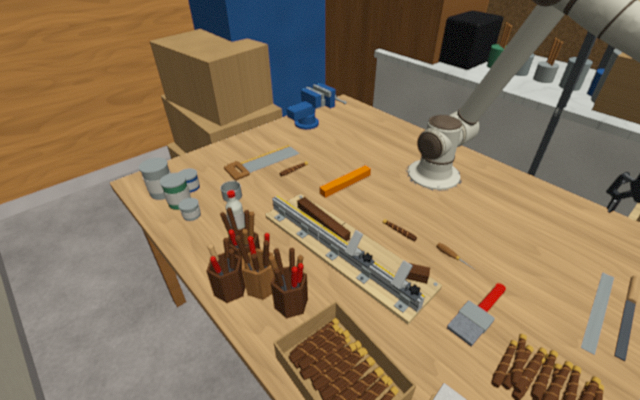

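Top view: +y is left and +x is up. The kerf is at u≈311, the near stop at (252,168), the far stop at (198,172), the blank spans u 290–370 at v≈193, the offcut is at (210,211), and the orange decoy is at (372,270). Next I'll get metric positions.

```bash
python3 - <<'E'
from h import *
W=np.load('top0.npy'); im=cv2.imread('pics/top0.png')
z=W[...,2]
roi=np.zeros((400,640),bool); roi[150:228,178:395]=1
m=roi&(abs(z-66)<8)
P=W[m][:,:2]; 
l=cv2.fitLine(P.astype(np.float32),cv2.DIST_HUBER,0,.01,.01).ravel(); print('fence line',l,np.degrees(np.arctan2(-l[0],l[1])),m.sum())
# board
m=roi&(abs(z-18)<7); B=W[m][:,:2]; print('board rect',cv2.minAreaRect(B.astype(np.float32)))
hsv=cv2.cvtColor(im,cv2.COLOR_BGR2HSV)
m=roi&(abs(z-52)<9)&(im.sum(2)<200); m[:,:270]=0; m[:185]=0
n,lab,st,ce=cv2.connectedComponentsWithStats(m.astype(np.uint8)); k=1+st[1:,4].argmax(); P=W[lab==k]
print('blank',st[k],cv2.minAreaRect(P[:,:2].astype(np.float32)),P[:,2].mean())
m=roi&(z>72)
n,lab,st,ce=cv2.connectedComponentsWithStats(m.astype(np.uint8))
for k in range(1,n):
  if st[k,4]>5: P=W[lab==k]; print('high',st[k],P.min(0).round(),P.max(0).round())
for uv in [(311,180),(311,205),(311,186)]: print(uv,W[uv[1],uv[0]])
c=cv2.resize(im[145:235,180:395],None,fx=3.7,fy=3.7,interpolation=cv2.INTER_CUBIC); cv2.imwrite('pics/crop0.png',c)
E
```

```text
fence line [ 6.0538165e-02 -9.9816591e-01  5.7761035e+02  2.6986979e+01] -176.5293 1612
board rect ((545.2620849609375, 55.88410949707031), (161.09222412109375, 580.972412109375), 3.0509133338928223)
blank [290 187  80  13 932] ((526.9368286132812, -67.9442138671875), (226.7103729248047, 34.2154541015625), 87.90986633300781) 51.18824920506626
high [240 159  24  23 327] [563. 118.  72.] [619. 184. 160.]
high [185 163  25  23 352] [554. 270.  72.] [612. 336. 162.]
(311, 180) [568.97743329 -15.00466071  15.87950019]
(311, 205) [495.12768165 -13.7683951   19.48256925]
(311, 186) [551.10926022 -14.71447251  17.16951791]
```

View pics/crop0.png

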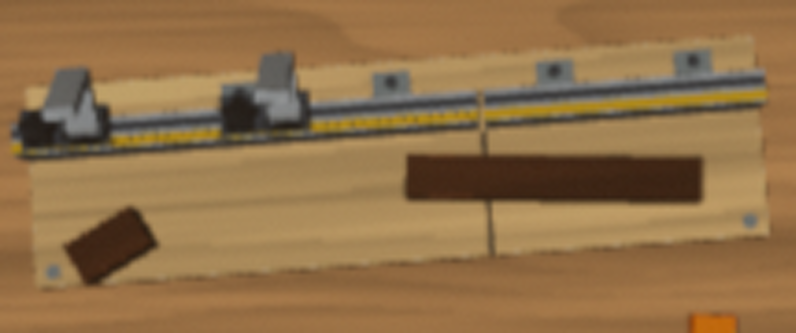

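Crop shows: blank end nearest the stops at crop (406,178), near-stop arm at (278,75), knob at (238,105), kerf at (482,110) to (491,255). Board yaw is about 3.2°, and the blank is turned about 5° from it with its back about 28 mm off the fence. First I'll align the tool with the board and fly over for a wrist view.

Request:
apply_moves --plan '[[0,[-0.005,0,0],-0.15],[0,[-0.005,0,0],-0.15],[0,[-0.005,0.04,-0.024],0],[0,[-0.005,0.04,-0.024],0],[0,[-0.005,0.04,-0.024],0],[0,[-0.005,0.04,-0.024],0],[0,[-0.005,0.04,-0.024],0],[0,[-0.005,0.04,-0.024],0]]'

```text
clock: 0.9
ee_pos: [311.2, 370.1, 265.9]
eef_rot: [[-0.003, 0.074, -0.997], [-0.014, -0.997, -0.074], [-1.0, 0.014, 0.004]]
ft_force: [1.3, -0.4, -0.2]
width: -0.002
```

Request:
apply_moves --plan '[[0,[-0.005,0.04,-0.024],0],[0,[-0.005,0.04,-0.024],0],[0,[-0.005,0.04,-0.024],0],[0,[-0.005,0.04,-0.024],0],[0,[-0.005,0.04,-0.024],0],[0,[-0.005,0.04,-0.024],0],[0,[-0.005,0.04,-0.024],0],[0,[0,0,0],0]]'

```text
clock: 1.7
ee_pos: [505.3, 86.6, 304.4]
eef_rot: [[-0.005, 0.07, -0.998], [-0.015, -0.997, -0.07], [-1.0, 0.014, 0.006]]
ft_force: [0.2, 0.8, -0.5]
width: 0.003
```

```bash
python3 - <<'E'
from h import *
c,W=shot('wrist','w0.png'); np.save('w0.npy',W)
R,_=cv2.Rodrigues(np.array(c['rvec'],float)); print('cam pos',-R.T@np.array(c['tvec']).ravel(),R.round(2).tolist(),c['fx'])
print(np.isfinite(W[...,0]).mean()); print(bot.state()['q'].round(2))
for v in range(0,400,80): print([tuple(W[v,u].round(0)) for u in range(0,640,128)])
E
```

```text
cam pos [574.59917388  93.83882627 447.07068161] [[0.07, -1.0, 0.01], [-0.96, -0.06, 0.28], [-0.27, -0.03, -0.96]] 334.9070275744031
0.9961171875
[ 0.5   0.15 -0.14  0.01 -1.3   1.14]
[(np.float64(663.0), np.float64(471.0), np.float64(2.0)), (np.float64(674.0), np.float64(324.0), np.float64(0.0)), (np.float64(685.0), np.float64(174.0), np.float64(1.0)), (np.float64(696.0), np.float64(22.0), np.float64(1.0)), (np.float64(707.0), np.float64(-130.0), np.float64(2.0))]
[(np.float64(573.0), np.float64(490.0), np.float64(-1.0)), (np.float64(582.0), np.float64(282.0), np.float64(94.0)), (np.float64(588.0), np.float64(146.0), np.float64(153.0)), (np.float64(606.0), np.float64(15.0), np.float64(17.0)), (np.float64(617.0), np.float64(-142.0), np.float64(18.0))]
[(np.float64(476.0), np.float64(487.0), np.float64(23.0)), (np.float64(486.0), np.float64(330.0), np.float64(19.0)), (np.float64(497.0), np.float64(168.0), np.float64(19.0)), (np.float64(509.0), np.float64(3.0), np.float64(20.0)), (np.float64(524.0), np.float64(-144.0), np.float64(52.0))]
[(np.float64(354.0), np.float64(531.0), np.float64(-1.0)), (np.float64(366.0), np.float64(351.0), np.float64(0.0)), (np.float64(378.0), np.float64(169.0), np.float64(0.0)), (np.float64(390.0), np.float64(-15.0), np.float64(1.0)), (np.float64(415.0), np.float64(-179.0), np.float64(34.0))]
[(np.float64(220.0), np.float64(557.0), np.float64(-1.0)), (np.float64(232.0), np.float64(363.0), np.float64(-1.0)), (np.float64(510.0), np.float64(108.0), np.float64(359.0)), (np.float64(524.0), np.float64(74.0), np.float64(376.0)), (np.float64(268.0), np.float64(-232.0), np.float64(1.0))]
```

View pics/w0.png

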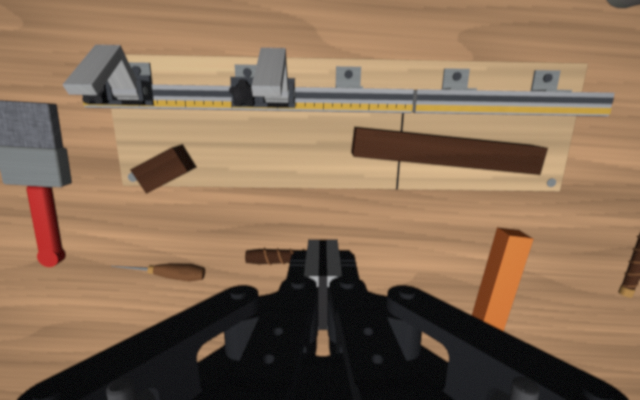

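Wrist view: near arm at (270,75) beside its knob (240,92), far arm at (105,75), kerf at (413,100), blank from (352,140) to (547,160), offcut at (163,168), fingers shut at (322,245).

```bash
cat >> h.py <<'E'
def measure(W,im,verbose=True):
    z=W[...,2]; x=W[...,0]
    near=(x>440)&(x<660)
    f=near&(abs(z-66)<4)&(im.max(2)>60); f[:, :150]&=False
    F=W[f]; 
    # front edge of fence top: per-y-bin min x
    yb=np.round(F[:,1]/4); pts=[]
    for b in np.unique(yb):
        s=F[yb==b]
        if len(s)>4: pts.append([np.percentile(s[:,0],8),b*4])
    pts=np.array(pts,np.float32); l=cv2.fitLine(pts,cv2.DIST_HUBER,0,.01,.01).ravel()
    if l[1]<0: l[:2]*=-1
    yaw=np.arctan2(-l[0],l[1])
    b=near&(abs(z-52)<5)&(im.max(2)<95)
    n,lab,st,ce=cv2.connectedComponentsWithStats(b.astype(np.uint8)); k=1+st[1:,4].argmax()
    B=W[lab==k]; r=cv2.minAreaRect(B[:,:2].astype(np.float32))
    return l,yaw,r,st[k],B
E
python3 - <<'E'
from h import *
W=np.load('w0.npy'); im=cv2.imread('pics/w0.png'); z=W[...,2]; x=W[...,0]
l,yaw,r,st,B=measure(W,im); print('fence',l,np.degrees(yaw)); print('blank',r,st)
m=(abs(z-18)<5)&(x>440)&(x<640); m=cv2.morphologyEx(m.astype(np.uint8),cv2.MORPH_OPEN,np.ones((5,5)))>0
print('board',cv2.minAreaRect(W[m][:,:2].astype(np.float32)))
def tob(p):
    o=np.array([l[2],l[3]]);
    d=np.asarray(p)[...,:2]-o; c,s=np.cos(yaw),np.sin(yaw)
    return np.stack([d[...,0]*c+d[...,1]*s,-d[...,0]*s+d[...,1]*c],-1)
print('l0 origin',l[2:]); print('blank corners board(rel l0)',tob(cv2.boxPoints(r)).round(1).tolist())
for u in (412,413,414,415): print('kerf',u,W[100,u].round(1),im[100,u])
for u,v in ((402,120),(399,180)): print(W[v,u],tob(W[v,u]))
m=(z>100); m[:, :210]=0; m[:,330:]=0;m[150:]=0
P=np.c_[tob(W[m]),z[m]]
for z0 in range(100,165,8):
    s=P[(P[:,2]>=z0)&(P[:,2]<z0+8)]
    if len(s): print(z0,len(s),np.percentile(s,[3,97],0).round(1).tolist())
E
```

```text
fence [-5.4207876e-02  9.9852967e-01  5.7273621e+02 -3.5999999e+00] 3.1074054
blank ((529.5809936523438, -67.16834259033203), (228.283447265625, 33.5998649597168), 88.31593322753906) [ 353  127  194   47 5345]
board ((543.4028930664062, 126.78469848632812), (165.0516357421875, 724.495849609375), 3.755223035812378)
l0 origin [572.7362  -3.6   ]
blank corners board(rel l0) [[-72.80000305175781, -173.5], [-39.29999923706055, -176.3000030517578], [-20.299999237060547, 51.20000076293945], [-53.70000076293945, 54.0]]
kerf 412 [583.6  -9.5  66.7] [112 110 108]
kerf 413 [584.  -14.4  52.7] [98 98 97]
kerf 414 [584.  -14.5  56.6] [94 94 94]
kerf 415 [583.9 -14.4  60.8] [96 95 95]
[560.01370032 -13.23304501  19.61671972] [-13.22598641  -8.92922136]
[483.04310702 -20.22815781  17.60912458] [-90.46259794 -11.74163665]
100 71 [[33.5, 127.2, 100.7], [55.9, 150.0, 107.9]]
108 154 [[42.4, 127.3, 108.2], [54.5, 149.9, 115.7]]
116 140 [[43.1, 127.7, 116.4], [48.4, 150.3, 123.9]]
124 167 [[35.8, 127.3, 124.1], [43.3, 150.0, 131.9]]
132 173 [[28.4, 127.3, 132.3], [38.0, 150.1, 139.7]]
140 197 [[21.8, 127.4, 140.2], [31.9, 150.3, 147.7]]
148 382 [[12.0, 127.5, 148.6], [26.3, 150.3, 155.8]]
156 147 [[16.4, 128.2, 156.1], [21.1, 150.1, 158.4]]
```

Request:
apply_moves --plan '[[0,[0,-0.01,-0.036],0.015],[0,[0,-0.01,-0.036],0],[0,[0,-0.01,-0.036],0],[0,[0,-0.01,-0.036],0],[0,[0.04,0,0],0],[0,[0.04,0,0],0],[0,[0.04,0,0],0],[0,[0.02,0,0],0]]'

```text
clock: 2.55
ee_pos: [646.5, 145.6, 158.2]
eef_rot: [[-0.003, 0.064, -0.998], [-0.01, -0.998, -0.064], [-1.0, 0.009, 0.003]]
ft_force: [-0.8, -0.5, 0.1]
width: 0.002
```

```bash
cat >> h.py <<'E'
L0=np.array([572.736,-3.6]); YAW=np.radians(3.107)
def B(p):
    d=np.asarray(p)[...,:2]-L0; c,s=np.cos(YAW),np.sin(YAW)
    return np.stack([d[...,0]*c+d[...,1]*s,-d[...,0]*s+d[...,1]*c],-1)
def st():
    s=bot.state(); R=s['eef_rot']; print('t',s['clock'],'B0',B(s['ee_pos']).round(1),'z',s['ee_pos'][2].round(1),'yaw',np.degrees(np.arctan2(R[0,1],-R[1,1])).round(2),'tilt',R[:,0].round(3),'F',s['ft_force'].round(1))
E
python3 -c "from h import *; st()"
```

```text
t 2.55 B0 [ 81.7 145. ] z 158.2 yaw 3.67 tilt [-0.003 -0.01  -1.   ] F [-0.8 -0.5  0.1]
```

Request:
apply_moves --plan '[[0,[0.012,0.005,0],0.01],[0,[0.011,0.005,0],0],[0,[0,0,0.01],0],[0,[0,0,0.01],0],[0,[0,0,0.01],0],[0,[0,0,0.01],0],[0,[0,0,0.01],0],[0,[0,0,0.01],0]]'

```text
clock: 3.35
ee_pos: [585.0, 134.8, 137.8]
eef_rot: [[0.008, 0.058, -0.998], [-0.007, -0.998, -0.058], [-1.0, 0.007, -0.007]]
ft_force: [2.3, 0.3, 1.0]
width: 0.003
```

```bash
python3 -c "from h import *; st()"
```

```text
t 3.35 B0 [ 19.7 137.5] z 137.8 yaw 3.35 tilt [ 0.008 -0.007 -1.   ] F [2.3 0.3 1. ]
```

Request:
apply_moves --plan '[[0,[0.002,0,0.01],0],[0,[0.002,0,0.01],0],[0,[0.002,0,0.01],0],[0,[0.001,0,0.01],0],[0,[0,0,0.01],0],[0,[0,0,0.005],0]]'

```text
clock: 3.95
ee_pos: [523.2, 131.1, 130.3]
eef_rot: [[0.006, 0.058, -0.998], [-0.007, -0.998, -0.058], [-1.0, 0.007, -0.005]]
ft_force: [0.8, 0.1, 0.9]
width: 0.007
```

```bash
python3 - <<'E'
from h import *
st(); c,W=shot('wrist','w1.png'); z=W[...,2]; b=B(W)
m=(z>86)&(z<200)&(b[...,1]>100)&(b[...,1]<151); print(np.c_[b[m],z[m]].min(0),np.c_[b[m],z[m]].max(0))
cv2.imwrite('pics/w1c.png',cv2.resize(c['pixels'][:300,100:500],None,fx=2,fy=2))
E
```

```text
t 3.95 B0 [-42.1 137.2] z 130.3 yaw 3.35 tilt [ 0.006 -0.007 -1.   ] F [0.8 0.1 0.9]
[-54.3709694  100.00847506  86.03040671] [ 25.29291814 150.99856551 199.99827388]
```

View pics/w1c.png

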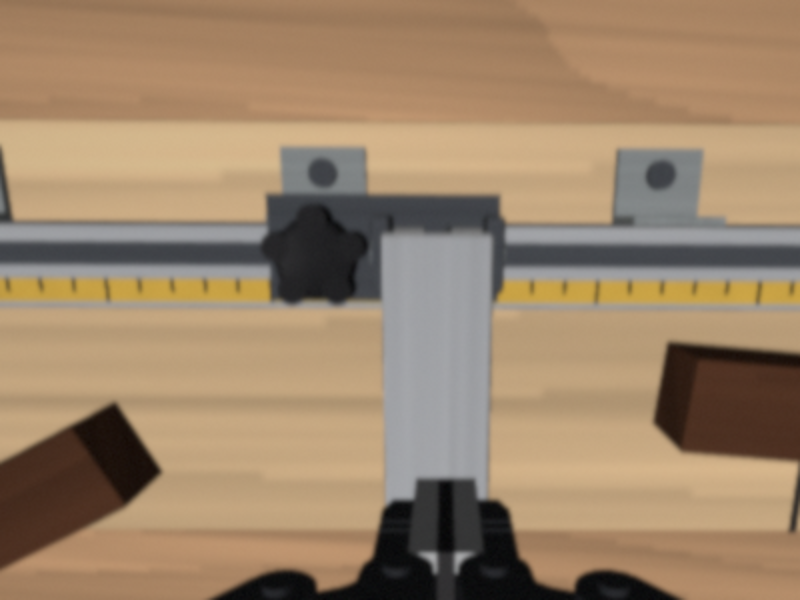

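The arm is over, with its leg horizontal and outer side up (crop: leg u 385–490, v 235–500) and the fingertip on the toe. Next I shift over the bar's end and press down.

Request:
apply_moves --plan '[[0,[-0.006,0,-0.01],0],[0,[0,0,-0.01],0],[0,[0.008,0,0],0],[0,[0.008,0,0],0],[0,[0.008,0,0],0],[0,[0.008,0,0],0],[0,[0.008,0,0],0]]'

```text
clock: 4.7
ee_pos: [521.6, 131.0, 100.7]
eef_rot: [[-0.045, 0.055, -0.997], [-0.016, -0.998, -0.054], [-0.999, 0.013, 0.045]]
ft_force: [-6.5, 2.7, 4.6]
width: 0.003
```

```bash
python3 -c "from h import *; st()"
```

```text
t 4.7 B0 [-43.8 137.2] z 100.7 yaw 3.15 tilt [-0.045 -0.016 -0.999] F [-6.5  2.7  4.6]
```

Request:
apply_moves --plan '[[0,[-0.017,0,0.003],0],[0,[-0.016,0,0],0],[0,[0,0,-0.013],0],[0,[0,0,-0.013],0],[0,[0.01,0,0],0],[0,[0.01,0,0],0]]'

```text
clock: 5.3
ee_pos: [535.3, 131.3, 108.4]
eef_rot: [[-0.077, 0.051, -0.996], [-0.022, -0.999, -0.05], [-0.997, 0.018, 0.078]]
ft_force: [-42.4, 15.7, 35.0]
width: 0.0
```

```bash
python3 -c "from h import *; st()"
```

```text
t 5.3 B0 [-30.  136.8] z 108.4 yaw 2.95 tilt [-0.077 -0.022 -0.997] F [-42.4  15.7  35. ]
```

Request:
apply_moves --plan '[[0,[-0.02,0,0.003],0],[0,[-0.02,0,0],0],[0,[-0.01,0,0],0]]'

```text
clock: 5.6
ee_pos: [530.2, 131.2, 151.5]
eef_rot: [[-0.096, 0.05, -0.994], [-0.028, -0.998, -0.048], [-0.995, 0.023, 0.097]]
ft_force: [-0.2, 0.2, 0.9]
width: 0.003
```

```bash
python3 - <<'E'
from h import *
st(); c,W=shot('wrist','w2.png'); z=W[...,2]; b=B(W)
m=(z>70)&(z<200)&(b[...,1]>129)&(b[...,1]<149)
cv2.imwrite('pics/w2c.png',cv2.resize(c['pixels'][:300,100:500],None,fx=2,fy=2))
P=np.c_[b[m],z[m]]
for x0 in range(-70,50,8):
    s=P[(P[:,0]>=x0)&(P[:,0]<x0+8)]
    if len(s): print(x0,len(s),np.percentile(s[:,2],[5,50,95]).round(1))
E
```

```text
t 5.6 B0 [-35.1 136.9] z 151.5 yaw 2.87 tilt [-0.096 -0.028 -0.995] F [-0.2  0.2  0.9]
-46 167 [ 71.4 189.7 199.5]
-38 429 [ 84.  189.8 199.8]
-30 1444 [104.6 169.  198.3]
-22 2132 [104.8 184.7 198.9]
-14 538 [ 99.3 101.8 104.1]
-6 530 [95.2 97.5 99.8]
2 516 [90.9 93.2 95.5]
10 481 [88.3 89.5 91.3]
18 574 [70.7 85.1 89.2]
26 316 [70.3 71.5 72.6]
```

View pics/w2c.png

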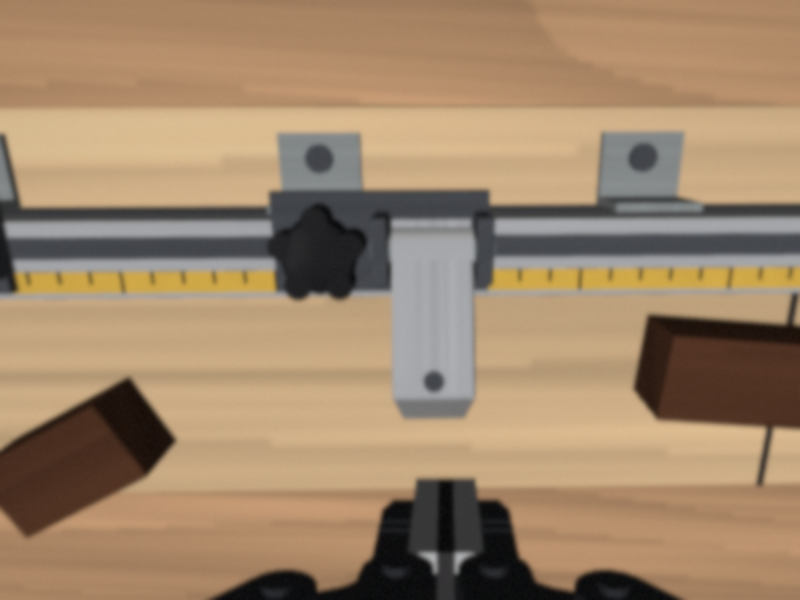

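The bar still stands about 0.5 rad short of its rest (crop: arm u 392–475, v 220–415), so the finger slipped off its end. I'll press from above, closer to the pivot.

Request:
apply_moves --plan '[[0,[0,0,-0.012],0],[0,[0,0,-0.012],0],[0,[0.015,0,-0.0015],0],[0,[0.015,0,-0.0015],0],[0,[0.012,0,-0.0012],0]]'

```text
clock: 6.15
ee_pos: [560.0, 131.1, 102.2]
eef_rot: [[-0.095, 0.048, -0.994], [-0.027, -0.999, -0.045], [-0.995, 0.023, 0.096]]
ft_force: [0.2, 0.9, 2.0]
width: 0.004
```

```bash
python3 -c "from h import *; st()"
```

```text
t 6.15 B0 [ -5.4 135.2] z 102.2 yaw 2.75 tilt [-0.095 -0.027 -0.995] F [0.2 0.9 2. ]
```

Request:
apply_moves --plan '[[0,[-0.003,0,0.008],0],[0,[0.008,0,-0.001],0],[0,[0.006,0,-0.001],0],[0,[0.006,0,-0.001],0]]'

```text
clock: 6.55
ee_pos: [552.7, 129.6, 86.9]
eef_rot: [[-0.099, 0.05, -0.994], [-0.031, -0.998, -0.047], [-0.995, 0.027, 0.101]]
ft_force: [-16.1, 3.8, 45.0]
width: 0.002
```

```bash
python3 -c "from h import *; st()"
```

```text
t 6.55 B0 [-12.8 134.1] z 86.9 yaw 2.85 tilt [-0.099 -0.031 -0.995] F [-16.1   3.8  45. ]
```

Request:
apply_moves --plan '[[0,[0,0,0],0],[0,[0,0,0],0],[0,[0,0,0],0],[0,[-0.03,0,0],0],[0,[-0.035,0,0],0],[0,[0,0.022,-0.03],0],[0,[0,0.022,-0.03],0]]'

```text
clock: 7.25
ee_pos: [620.2, 92.4, 149.3]
eef_rot: [[-0.098, 0.056, -0.994], [-0.031, -0.998, -0.053], [-0.995, 0.026, 0.1]]
ft_force: [0.1, -0.1, -0.0]
width: 0.008
```

```bash
python3 - <<'E'
from h import *
st(); c,W=shot('wrist','w3.png'); z=W[...,2]; b=B(W)
m=(z>60)&(z<100)&(b[...,1]>131)&(b[...,1]<147)
P=np.c_[b[m],z[m]]
for x0 in range(-46,40,8):
    s=P[(P[:,0]>=x0)&(P[:,0]<x0+8)]
    if len(s): print(x0,len(s),np.percentile(s[:,2],[5,50,95]).round(1))
E
```

```text
t 7.25 B0 [52.6 93.3] z 149.3 yaw 3.2 tilt [-0.098 -0.031 -0.995] F [ 0.1 -0.1 -0. ]
-22 13 [86.5 87.  87.5]
-14 117 [86.3 87.  87.8]
-6 226 [86.3 87.2 88. ]
2 229 [86.2 87.2 88.1]
10 211 [87.1 88.7 89.7]
18 534 [70.4 83.9 88.8]
26 231 [67.1 71.  72. ]
```

Near arm is flat: bar top at 87 mm all along. Before pushing the blank I'll straighten the small tool tilt it picked up, by leaning the fingertip against the back of the fixed fence.

Request:
apply_moves --plan '[[0,[0.04,0,-0.004],0],[0,[0.04,0,-0.004],0],[0,[0.025,0,-0.003],0],[0,[0,0,0.008],0],[0,[0,0,0.008],0],[0,[0,0,0.006],0]]'

```text
clock: 7.9
ee_pos: [606.1, 83.2, 40.9]
eef_rot: [[-0.092, 0.048, -0.995], [-0.031, -0.999, -0.045], [-0.995, 0.027, 0.093]]
ft_force: [-0.2, -0.2, -0.4]
width: 0.001
```

```bash
python3 -c "from h import *; st()"
```

```text
t 7.9 B0 [38.  84.9] z 40.9 yaw 2.73 tilt [-0.092 -0.031 -0.995] F [-0.2 -0.2 -0.4]
```

Request:
apply_moves --plan '[[0,[0,-0.004,0.006],0],[0,[0,0,0.006],0],[0,[0,0,0.006],0],[0,[0,0,0.006],0]]'

```text
clock: 8.3
ee_pos: [600.7, 92.2, 51.8]
eef_rot: [[-0.038, 0.054, -0.998], [-0.018, -0.998, -0.053], [-0.999, 0.016, 0.039]]
ft_force: [10.7, -1.9, -7.0]
width: -0.001
```

```bash
python3 -c "from h import *; st()"
```

```text
t 8.3 B0 [33.1 94.2] z 51.8 yaw 3.08 tilt [-0.038 -0.018 -0.999] F [10.7 -1.9 -7. ]
```

Request:
apply_moves --plan '[[0,[0.005,0,0.006],0],[0,[0.005,0,0.006],0],[0,[0.005,0,0.005],0]]'

```text
clock: 8.6
ee_pos: [600.9, 95.6, 50.6]
eef_rot: [[0.009, 0.062, -0.998], [-0.008, -0.998, -0.062], [-1.0, 0.009, -0.008]]
ft_force: [5.1, -1.5, 2.8]
width: -0.001
```

```bash
python3 -c "from h import *; st()"
```

```text
t 8.6 B0 [33.5 97.5] z 50.6 yaw 3.56 tilt [ 0.009 -0.008 -1.   ] F [ 5.1 -1.5  2.8]
```

Request:
apply_moves --plan '[[0,[0,0,-0.01],0],[0,[-0.045,0,0],0],[0,[-0.045,0,0],0],[0,[-0.02,0.035,0.03],0],[0,[0,0.035,0.03],0],[0,[0,0.035,0.03],0],[0,[0,0.035,0.03],0],[0,[0,0.035,0.03],0]]'

```text
clock: 9.4
ee_pos: [474.4, -83.9, 176.3]
eef_rot: [[0.041, 0.076, -0.996], [-0.001, -0.997, -0.076], [-0.999, 0.004, -0.04]]
ft_force: [-0.1, -1.1, 0.4]
width: 0.003
```

```bash
python3 - <<'E'
from h import *
st(); c,W=shot('wrist','w4.png'); z=W[...,2]; b=B(W); im=c['pixels']
m=(abs(z-52)<5)&(im.max(2)<95)&(b[...,0]<0)&(b[...,0]>-110)&(b[...,1]<110)
n,lab,s,ce=cv2.connectedComponentsWithStats(m.astype(np.uint8)); k=1+s[1:,4].argmax()
print(s[k],cv2.boxPoints(cv2.minAreaRect(b[lab==k].astype(np.float32))).round(1).tolist())
E
```

```text
t 9.4 B0 [-102.6  -74.9] z 176.3 yaw 4.33 tilt [ 0.041 -0.001 -0.999] F [-0.1 -1.1  0.4]
[  171   100   282    65 10027] [[-74.0, -175.3000030517578], [-43.70000076293945, -177.89999389648438], [-25.100000381469727, 43.70000076293945], [-55.400001525878906, 46.20000076293945]]
```

Request:
apply_moves --plan '[[0,[0.04,0,0],0.02],[0,[0.04,0,0],0],[0,[0.04,0,0],0],[0,[0.024,0,0],0]]'

```text
clock: 9.85
ee_pos: [480.3, -88.0, 40.9]
eef_rot: [[0.067, 0.048, -0.997], [0.002, -0.999, -0.048], [-0.998, 0.001, -0.067]]
ft_force: [0.5, 1.3, 0.8]
width: -0.001
```

```bash
python3 -c "from h import *; st()"
```

```text
t 9.85 B0 [-96.9 -79.3] z 40.9 yaw 2.75 tilt [ 0.067  0.002 -0.998] F [0.5 1.3 0.8]
```

Request:
apply_moves --plan '[[0,[0.008,0,-0.005],0],[0,[0,0,-0.008],0],[0,[0,0,-0.006],0],[0,[0,0,-0.006],0],[0,[0,0,-0.006],0],[0,[0,0,-0.006],0]]'

```text
clock: 10.45
ee_pos: [522.2, -84.7, 40.0]
eef_rot: [[0.073, 0.05, -0.996], [0.003, -0.999, -0.05], [-0.997, 0.001, -0.073]]
ft_force: [-1.1, 0.6, -0.2]
width: -0.0
```

```bash
python3 -c "from h import *; st()"
```

```text
t 10.45 B0 [-54.8 -78.2] z 40.0 yaw 2.87 tilt [ 0.073  0.003 -0.997] F [-1.1  0.6 -0.2]
```

Request:
apply_moves --plan '[[0,[0.006,0,-0.003],0],[0,[0,0,-0.004],0],[0,[0,0,-0.004],0],[0,[0,0,-0.004],0]]'

```text
clock: 10.85
ee_pos: [529.8, -84.9, 33.2]
eef_rot: [[0.053, 0.047, -0.997], [0.002, -0.999, -0.047], [-0.999, 0.001, -0.053]]
ft_force: [-8.1, 1.2, 4.6]
width: -0.004
```

```bash
python3 -c "from h import *; st()"
```

```text
t 10.85 B0 [-47.3 -78.8] z 33.2 yaw 2.69 tilt [ 0.053  0.002 -0.999] F [-8.1  1.2  4.6]
```

Request:
apply_moves --plan '[[0,[0,0,-0.004],0],[0,[0,0,0],0],[0,[-0.003,0,0.03],0],[0,[0,0.035,0],0],[0,[0,0.035,0],0],[0,[0,0.035,0],0],[0,[0,0.035,0],0],[0,[0,0,0],0]]'

```text
clock: 11.65
ee_pos: [511.9, -230.2, 35.4]
eef_rot: [[0.056, 0.054, -0.997], [-0.001, -0.999, -0.054], [-0.998, 0.004, -0.056]]
ft_force: [-0.6, 0.3, 0.2]
width: 0.0
```

```bash
cat >> h.py <<'E'
def blank(fn=None):
    c,W=shot('wrist',fn); z=W[...,2]; b=B(W); im=c['pixels']
    m=(abs(z-52)<5)&(im.max(2)<95)&(b[...,0]<3)&(b[...,0]>-110)&(b[...,1]<160)
    n,lab,s,ce=cv2.connectedComponentsWithStats(m.astype(np.uint8)); k=1+s[1:,4].argmax()
    r=cv2.minAreaRect(b[lab==k].astype(np.float32))
    print('blank',s[k],r,cv2.boxPoints(r).round(1).tolist())
E
python3 -c "from h import *; st(); blank('w5.png')"
```

```text
t 11.65 B0 [ -73. -223.] z 35.4 yaw 3.07 tilt [ 0.056 -0.001 -0.998] F [-0.6  0.3  0.2]
blank [    0    98   209    90 18094] ((-19.856502532958984, -136.8108367919922), (33.49945831298828, 82.52845001220703), 0.12239190191030502) [[-36.70000076293945, -95.5999984741211], [-36.5, -178.10000610351562], [-3.0, -178.0], [-3.200000047683716, -95.5]]
```

Blank is now flat along the fence (yaw difference about 0.1°), with its rear end at y≈-178. Next I push it along the fence from that end.

Request:
apply_moves --plan '[[0,[0,0,-0.027],0],[0,[0,0,-0.026],0],[0,[0.002,-0.018,0],0],[0,[0,-0.008,0],0],[0,[0,-0.008,0],0],[0,[0,-0.008,0],0]]'

```text
clock: 12.3
ee_pos: [565.2, -179.9, 36.1]
eef_rot: [[0.059, 0.056, -0.997], [-0.001, -0.998, -0.056], [-0.998, 0.004, -0.058]]
ft_force: [-0.2, -0.6, -1.2]
width: -0.0
```

```bash
python3 -c "from h import *; st(); blank('w6.png')"
```

```text
t 12.3 B0 [ -17.1 -175.7] z 36.1 yaw 3.2 tilt [ 0.059 -0.001 -0.998] F [-0.2 -0.6 -1.2]
blank [    0   253   317    61 15297] ((-22.219242095947266, -104.39257049560547), (29.059925079345703, 136.988525390625), 0.6265704035758972) [[-37.5, -36.099998474121094], [-36.0, -173.0], [-6.900000095367432, -172.6999969482422], [-8.399999618530273, -35.70000076293945]]
```

Request:
apply_moves --plan '[[0,[0,-0.008,0],0],[0,[0,-0.008,0],0],[0,[0,-0.008,0],0],[0,[0,-0.008,0],0],[0,[0,-0.008,0],0]]'

```text
clock: 12.85
ee_pos: [561.6, -136.5, 36.2]
eef_rot: [[0.058, 0.055, -0.997], [-0.001, -0.998, -0.056], [-0.998, 0.004, -0.058]]
ft_force: [-0.5, -1.4, 0.0]
width: -0.0
```

```bash
python3 - <<'E'
from h import *
st(); c,W=shot('wrist','w7.png'); cv2.imwrite('pics/w7.png',c['pixels'])
E
```

```text
t 12.85 B0 [ -18.4 -132.1] z 36.2 yaw 3.18 tilt [ 0.058 -0.001 -0.998] F [-0.5 -1.4  0. ]
```

View pics/w7.png

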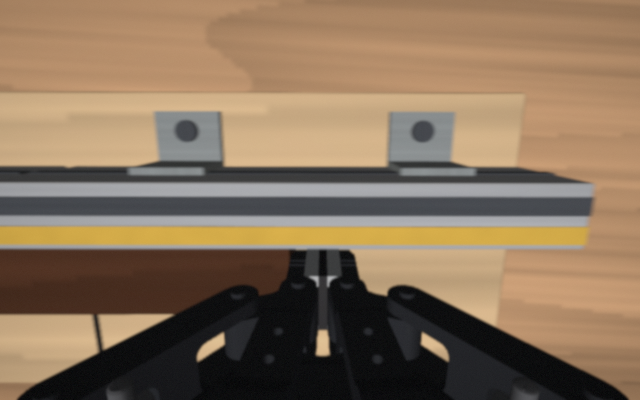

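The finger at (322,265) is behind the blank's rear end (u≈290), with the blank tight along the fence (v≈250). I'll continue gently.

Request:
apply_moves --plan '[[0,[0,-0.005,0],0],[0,[0,-0.005,0],0],[0,[0,-0.004,0],0],[0,[0,-0.003,0],0]]'

```text
clock: 13.3
ee_pos: [561.0, -119.7, 36.8]
eef_rot: [[0.058, 0.058, -0.997], [-0.004, -0.998, -0.059], [-0.998, 0.007, -0.058]]
ft_force: [2.2, -24.0, 0.3]
width: -0.002
```

```bash
python3 -c "from h import *; st()"
```

```text
t 13.3 B0 [ -18.  -115.3] z 36.8 yaw 3.34 tilt [ 0.058 -0.004 -0.998] F [  2.2 -24.    0.3]
```

24 N: the blank is butted. Now I'll retreat, seat it against the fence with a light push at mid-length, then check.

Request:
apply_moves --plan '[[0,[0,0.02,0],0],[0,[0,0,0.03],0],[0,[0,0,0.03],0],[0,[0,-0.036,0],0],[0,[0,-0.036,0],0],[0,[0,-0.036,0],0],[0,[0,-0.036,0],0],[0,[0,0,-0.02],0]]'

```text
clock: 14.1
ee_pos: [511.0, 3.3, 33.6]
eef_rot: [[0.059, 0.051, -0.997], [-0.005, -0.999, -0.052], [-0.998, 0.008, -0.059]]
ft_force: [0.8, -0.6, 0.0]
width: 0.004
```

```bash
python3 -c "from h import *; st()"
```

```text
t 14.1 B0 [-61.2  10.3] z 33.6 yaw 2.93 tilt [ 0.059 -0.005 -0.998] F [ 0.8 -0.6  0. ]
```

Request:
apply_moves --plan '[[0,[0,0,-0.006],0],[0,[0,0,-0.005],0],[0,[0,0,-0.003],0],[0,[0,0,-0.003],0]]'

```text
clock: 14.5
ee_pos: [525.0, 4.2, 33.6]
eef_rot: [[0.05, 0.049, -0.998], [-0.007, -0.999, -0.05], [-0.999, 0.009, -0.05]]
ft_force: [-6.1, 2.4, 3.7]
width: 0.002
```

```bash
python3 -c "from h import *; st()"
```

```text
t 14.5 B0 [-47.3  10.3] z 33.6 yaw 2.82 tilt [ 0.05  -0.007 -0.999] F [-6.1  2.4  3.7]
```

Request:
apply_moves --plan '[[0,[0,0,-0.003],0],[0,[0,0,0],0],[0,[0,0,0.02],0],[0,[0,-0.02,0.03],0],[0,[-0.045,-0.02,0],0],[0,[-0.045,0,0],0],[0,[-0.045,0,0],0],[0,[-0.03,0,0],0]]'

```text
clock: 15.3
ee_pos: [459.9, 36.1, 194.4]
eef_rot: [[0.033, 0.036, -0.999], [-0.014, -0.999, -0.036], [-0.999, 0.015, -0.032]]
ft_force: [0.5, -0.3, 1.1]
width: -0.003
```

```bash
python3 - <<'E'
from h import *
st(); blank('w8.png'); c,W=shot('wrist'); z=W[...,2]; b=B(W); im=c['pixels']
l,yaw,*_=measure(W,im); print('fence line here: B0 offset',B(l[2:4]),'yaw',np.degrees(yaw))
m=(abs(z-87)<4)&(b[...,1]>110)&(b[...,1]<155)&(b[...,0]<10)&(b[...,0]>-40)
print('arm bar',m.sum(),np.percentile(np.c_[b[m],z[m]],[2,50,98],0).round(1).tolist())
W0=np.load('top0.npy');c2,W2=shot('top','top9.png')
s,_=shot('scene','scene9.png')
cv2.imwrite('pics/w8c.png',cv2.resize(im[:260,60:460],None,fx=2,fy=2))
E
```

```text
t 15.3 B0 [-110.5   45.8] z 194.4 yaw 2.06 tilt [ 0.033 -0.014 -0.999] F [ 0.5 -0.3  1.1]
blank [  206    54   368    51 12614] ((-18.555538177490234, -13.668289184570312), (299.08154296875, 35.197105407714844), 89.94125366210938) [[-36.29999923706055, -163.1999969482422], [-1.100000023841858, -163.1999969482422], [-0.800000011920929, 135.89999389648438], [-36.0, 135.89999389648438]]
fence line here: B0 offset [ -0.99273747 -33.99616376] yaw 3.0583513
arm bar 2162 [[-29.4, 123.8, 84.5], [-8.6, 138.5, 87.4], [9.4, 152.3, 89.7]]
```

View pics/w8c.png

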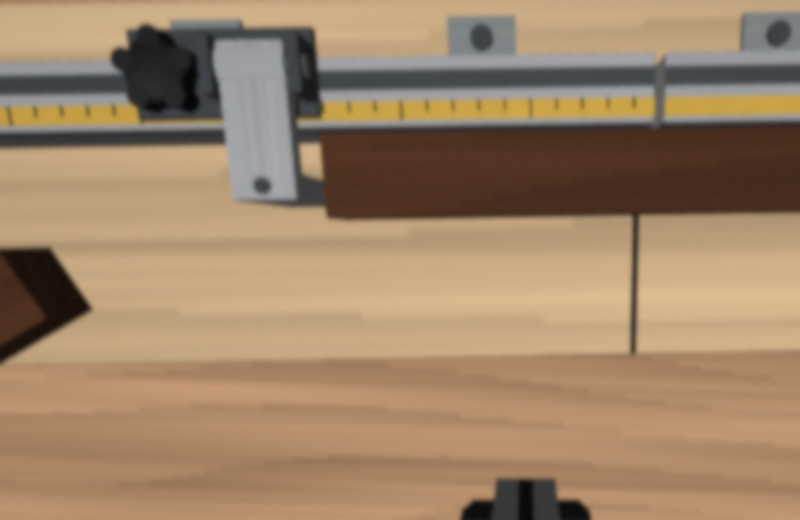

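View pics/top9.png

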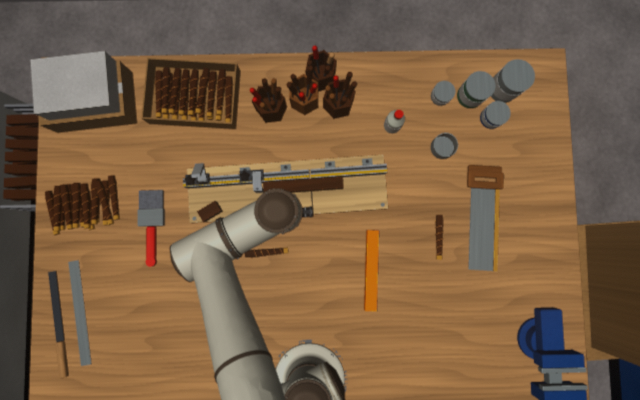

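```bash
python3 - <<'E'
from h import *
c,W=shot('wrist'); z=W[...,2]; b=B(W); im=c['pixels'].max(2)
for xs in (-14,-20,-26):
    m=(abs(b[...,0]-xs)<2.5)&(b[...,1]>85)&(b[...,1]<160)
    P=np.c_[b[m][:,1],z[m],im[m]]; 
    bl=P[(abs(P[:,1]-52)<2.5)]; ar=P[abs(P[:,1]-87)<3]
    print(xs,'blank end y',bl[:,0].max().round(1),'arm y',ar[:,0].min().round(1) if len(ar) else None,ar[:,0].max().round(1) if len(ar) else None)
m=(abs(b[...,1]-60)<2)&(b[...,0]>-50)&(b[...,0]<12)
P=np.c_[b[m],z[m],im[m]]; P=P[P[:,0].argsort()]; print(P[::max(1,len(P)//22)].round(1).tolist())
m=(z>30)&(z<86)&(abs(b[...,0]+24)<6)&(b[...,1]>105)&(b[...,1]<135)
P=np.c_[b[m],z[m]]; P=P[P[:,1].argsort()]; print(P[::max(1,len(P)//25)].round(1).tolist())
E
```

```text
-14 blank end y 127.0 arm y 127.2 150.8
-20 blank end y 128.1 arm y 126.9 151.6
-26 blank end y 127.7 arm y 127.0 151.0
[[-49.9, 58.0, 18.4, 182.0], [-46.3, 59.8, 17.7, 176.0], [-41.8, 59.6, 17.9, 184.0], [-38.3, 61.3, 19.3, 188.0], [-35.3, 58.0, 52.3, 68.0], [-32.2, 59.5, 52.9, 72.0], [-29.8, 61.9, 52.1, 74.0], [-26.7, 58.6, 51.8, 76.0], [-23.7, 60.0, 52.6, 78.0], [-20.6, 59.1, 52.8, 80.0], [-17.6, 58.2, 52.5, 81.0], [-15.2, 58.2, 51.4, 81.0], [-12.2, 60.4, 52.1, 81.0], [-9.3, 61.1, 53.0, 78.0], [-6.5, 58.6, 53.4, 73.0], [-4.0, 58.6, 51.8, 71.0], [-2.4, 61.7, 51.4, 54.0], [-0.8, 60.7, 67.6, 183.0], [1.6, 58.5, 65.9, 199.0], [4.2, 61.3, 66.8, 172.0], [6.5, 59.8, 65.4, 164.0], [9.0, 58.9, 66.7, 156.0], [10.9, 60.3, 67.3, 87.0]]
[[-24.4, 105.1, 52.6], [-20.5, 106.5, 52.0], [-18.2, 107.8, 52.7], [-23.5, 109.1, 52.3], [-20.5, 110.3, 52.9], [-26.6, 111.7, 52.6], [-21.9, 113.0, 52.1], [-18.1, 114.2, 52.4], [-24.1, 115.6, 52.1], [-23.5, 116.8, 53.4], [-18.0, 118.2, 52.4], [-23.3, 119.7, 51.7], [-20.3, 120.7, 52.6], [-25.6, 122.2, 52.0], [-18.7, 123.7, 52.9], [-21.7, 124.9, 52.5], [-28.6, 126.5, 52.0], [-21.9, 127.2, 55.6], [-29.5, 127.3, 55.1], [-21.7, 127.4, 70.2], [-29.0, 127.4, 59.9], [-27.4, 127.5, 59.1], [-23.7, 127.6, 77.2], [-29.4, 127.7, 66.7], [-19.5, 127.9, 83.6], [-29.9, 134.8, 35.3]]
```

```bash
python3 -c "from h import *; st(); print(bot.hand_in())"
```

```text
t 15.55 B0 [-112.    45.4] z 190.4 yaw 2.0 tilt [ 0.027 -0.015 -1.   ] F [-0.3 -1.9 -0.6]
the job is handed in; nothing more can be done
None
```

The near stop is flipped down and the blank is set up against it. I handed the job in at 15.6 s; no verdict is reported.

**What I did**
- I flipped the near stop's arm over the fence from behind and pressed it onto its rest with the shut fingertip. The first press slipped off the end of the bar with about 0.5 rad still to go. That attempt put about 42 N sideways on the fingertip and tilted the tool slightly.
- A second press, nearer the pivot, brought the arm down. I then straightened the tool by leaning the fingertip on the fixed fence.
- I pushed the blank flat against the fence and along it from its rear end until it butted at 24 N. A last light push at mid-length seated it.

**Last checks**

| Check | Measured |
|---|---|
| Near stop's bar top | about 87 mm, level when checked after pressing; same median height at the end |
| Blank's end vs stop's striking side | both at 127 to 128 mm along the fence |
| Blank's back vs fence | flush within about 1 to 2 mm |
| Blank's angle to the fence | about 0.1° |
| Hand | clear of everything, about 190 mm up |

- **Bystanders and far stop:** in the last top picture the far stop still looked parked and the other bystanders looked unmoved. The robot arm hid the awl, so I could not confirm it, though I never worked near it.
- **Failed measurement:** the automatic outline of the blank in the final wrist view gave a wrong length (299 mm instead of 230). I used depth profiles at the joint with the stop and across the fence instead, and those agreed with each other.

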